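# Lay out a stone-setting job on the jeweller's bench

### The arm

A 6-joint arm with a two-finger parallel gripper is mounted at the origin on the work surface. World frame = base frame: x ahead of the robot, y to its left, z up, the work surface at z = 0. Lengths are in m, angles in rad, forces in N, time in s.
With the tool pointing down it reaches from about 0.275 to 0.725 m from the base axis. Payload 5.6 kg.
Tool frame: the origin (TCP) lies between the finger pads; the fingertips stand 11 mm ahead of it and the grasp point (between the pads) lies 8 mm behind it; z points along the fingers, y is the line along which they close (so a half turn about z gives the same grasp; the last joint's range is limited). The gripper opens to 85 mm and grips with 20 to 120 N. Pads are 22 mm wide; open, the fingers measure 114 mm over their backs; the gripper's body (76 mm by 85 mm) begins 54 mm behind the grasp point. The pads swing forward as they close: fully open they stand 13 mm farther back than shut.
Start: joints at [-0.942, 0.255, 0.108, 0, -1.424, -0.285], TCP at [0.185, -0.518, 0.242] pointing down, gripper open.
Joint ranges: [-2.95, 2.95], [-1.21, 1.97], [-1.09, 1.5], [-2.87, 1.71], [-2.94, -0.07], [-3.05, 3.05]. Speed limits (rad/s): [2.57, 2.57, 3.14, 3.14, 3.14, 3.14].

### API

Orientations are given as a unit quaternion [w, x, y, z].
In Python, from workcell import sense, get_image, camera_info, close_job gives the robot as it stands. The module is installed in compiled form; this text tells all that it offers.
- The arm moves only by the tool carry_out, never from a script. Its argument "steps" is a list of rows, each a list of 7 numbers: the shift along the world's x, y, z in m, then the turn, a rotation vector about the world's x, y, z in degrees, then the opening, from -1 (shut) to 1 (fully open). A call has 1 to 5 rows; each row is the pose to reach, as a shift and turn from the pose commanded when the call began; what a row does not reach only later rows make up. A row lasts 1/8 s, in which the tool goes at most 62.5 mm and 10.7 degrees, less where a joint would pass 70% of its speed; a pose out of reach is approached as far as the arm can. A call with a gripper value outside its range is refused whole. The fingers move at their own pace and stop on an object; the grip force is fixed at half the most. Time passes only in rows, so rows that repeat a pose let the fingers close. It gives the time, the measured TCP pose, the force, the opening and the grip force at its end, in the units of the state.
- sense(): the state, without advancing time (a new reading comes with each control period).
- get_image(name): name is "scene" or "top" or "wrist"; returns the picture (480x640x3 uint8, blue, green, red); there is no depth.
- camera_info(name): a dict with "intrinsics" (3x3 intrinsics, pixels), "R" (3x3) and "t" (3): a world point X has camera coordinates R X + t; the wrist camera has in their place "tool_from_camera" (4x4, takes a point from camera to tool coordinates, whose origin is the TCP and whose axes are the flange's). Camera axes: x right, y down, z forward; pixel columns grow to the right and rows downward; lengths in m; the calibration is good to about 2 mm. A picture is of the moment at which its call begins: read the wrist's pose just before it. camera_info takes no time and is no camera call.
- close_job(): hands the job in; it is judged then, once.
The state is a dict: "time": time; "joint_positions": joint angles; "qd": joint speeds; "joint_torque": joint torques, N m; "ee_pos": TCP position; "orientation": TCP orientation; "force": force on the tool from outside, world axes, zero at the start; "moment": the same for the moment, N m; "opening": finger opening in m; "grip_force": force on a finger pad.
Only numpy, scipy, OpenCV 4.12 (cv2) and the standard library are available. Lean on these libraries where they do the work, as an engineer would, in place of code of your own. Each camera call takes 0.05 s, during which the arm holds its last target. There are 200 camera calls.

### The job

Set out the job on the bench: put the empty black parts tray squarely on the lilac job card (long side along the card's long side), stand the ring mandrel upright in the middle of the white soldering board, and stand the amber flux jar upright on the bench halfway between the middle of the soldering board and the middle of the card. Turn the gem carousel by its brass bar until the bay with the red-lidded jar is square in the middle of the front opening, at the brass mark, then take the red jar out and stand it upright in the tray. Leave the blue and the green jar in their bays.

Things in the scene. Friction and masses are not known exactly. Their poses are not given: they have to be found in the camera images.
- tray: empty black open parts tray (the other black trays hold gold rings and are not used), outside 100 mm (its x) by 60 mm (its y) by 18 mm high, walls and floor 3 mm thick, loose, standing on the bench. Origin: centre of the underside. Take it across the 60 mm.
- mandrel: ring mandrel stand: round dark wooden base 56 mm across and 14 mm high, on it an upright steel mandrel tapering from 22 mm to 16 mm across, top 74 mm above the underside. Loose. Origin: centre of the underside. Take it by the steel.
- flux_jar: amber glass jar with a white cap, 45 mm across, 55 mm high, loose. Origin: centre of the underside.
- gem_red: round white jar with a RED lid, 38 mm across, 44 mm high, loose in one bay of the carousel, its underside 25 mm above the bench. Origin: centre of the underside. The bay is a black square cup, 44 mm inside, its rim 9 mm above the jar's underside.
- gem_blue: the same jar with a BLUE lid, in another bay; to be left there.
- gem_green: the same jar with a GREEN lid, in another bay; to be left there.
- carousel_base: fixed round wooden base of the carousel, 240 mm across. Origin: on the carousel's vertical axis at bench height. Its -x side is the front, with a brass mark, facing roughly to the robot. A fixed clear guard plate (75 to 78 mm above the bench) covers it from 10 mm in front of the axis to the back.
- carousel: white disc, 200 mm across, on the base. Origin: on its axis at bench height; turns freely either way about its z, friction 0.04 N m, stays put. 3 bays, 120 degrees apart, centres 70 mm from the axis. Brass turning bar on the axis, above the guard, 46 mm long, 14 mm wide, 82 to 110 mm above the bench; its length lies along the disc's x axis; it turns with the disc.
- board: fixed white soldering board, 120 by 120 mm, 12 mm thick, with faint scorch marks. Origin: centre of the underside.
- card: fixed flat lilac job card lying on the bench, 135 mm (its x) by 95 mm (its y), 1 mm thick, nothing to catch on. Origin: its centre. The board and the card lie side by side, about 240 mm between their centres.
Mind the look-alikes: they are no part of the job. Leave any turquoise look-alike of the mandrel alone.

How it is judged:
By the outcome, as a careful person would: the job done as asked, in the order asked, and still so for the second after the job is handed in, with the robot touching nothing.
It also fails if it takes over 134 s, if anything falls off the work surface, if the arm or the gripper's body presses on something with over 40 N, if the wrist force passes 120 N, or if a joint passes its speed limit or range.

## Working session

There is one attempt and no reset: what is moved stays moved. The work goes in short steps, Python scripts to look and compute and a tool call to move; the robot and the scene stay as the last step left them, time stands still between calls to the robot, and variables do not carry over. Pictures are saved under pics/ and viewed, at most 14 in all, crops included, and the job is handed in when it is done.

Besides the shell and the picture viewer there is one more tool, called after "Call:" as a command line: name --pt "numbers of a row" for each row, then --argument value for the rest. carry_out: Moves the arm, as the interface text tells. Its arguments: {"type":"object","properties":{"steps":{"type":"array","items":{"type":"array","items":{"type":"number"}}}},"required":["steps"]}

```bash
mkdir -p pics
cat > h.py <<'E'
import numpy as np, cv2
from workcell import sense, get_image, camera_info, close_job
from scipy.spatial.transform import Rotation as Ro
def cam(name,s=None):
    c=camera_info(name);K=np.array(c["intrinsics"])
    if name!="wrist":
        R=np.array(c["R"]);t=np.array(c["t"]);return K,R,t
    s=s or sense();T=np.array(c["tool_from_camera"]);q=s["orientation"]
    W=np.eye(4);W[:3,:3]=Ro.from_quat([q[1],q[2],q[3],q[0]]).as_matrix();W[:3,3]=s["ee_pos"]
    M=np.linalg.inv(W@T);return K,M[:3,:3],M[:3,3]
def ray(c,uv):
    K,R,t=c;d=R.T@np.linalg.solve(K,[uv[0],uv[1],1.]);return -R.T@t,d
def onz(c,uv,z):
    o,d=ray(c,uv);return o+d*(z-o[2])/d[2]
def tri(c1,u1,c2,u2):
    o1,d1=ray(c1,u1);o2,d2=ray(c2,u2)
    d1=d1/np.linalg.norm(d1);d2=d2/np.linalg.norm(d2)
    s=np.linalg.lstsq(np.c_[d1,-d2],o2-o1,rcond=None)[0]
    a=o1+d1*s[0];b=o2+d2*s[1];return (a+b)/2,np.linalg.norm(a-b)
def proj(c,X):
    K,R,t=c;p=K@(R@np.array(X)+t);return p[:2]/p[2]
E
python3 - <<'E'
from h import *
for n in("scene","top","wrist"):
    c=cam(n);cv2.imwrite(f"pics/{n}0.png",get_image(n));print(n,-c[1].T@c[2],c[1][2],c[0][0,0])
print(sense())
E
```

```text
scene [1.00036716 0.56648633 0.47946004] [-0.5990977  -0.59980784 -0.53038901] 459.93551438871043
top [0.47938206 0.05697407 0.84884404] [ 0.04837994 -0.0192193  -0.99864408] 462.02686647823276
wrist [ 0.10634732 -0.5462015   0.37387044] [ 0.30591161  0.11217238 -0.94542871] 386.49816212456955
{'time': 0.15, 'joint_positions': array([-9.42409775e-01,  2.55602581e-01,  1.07360320e-01, -3.37243186e-04,
       -1.42390438e+00, -2.84628818e-01]), 'qd': array([ 6.45554106e-04, -1.31777570e-03,  3.43161205e-03,  1.04493966e-03,
       -4.36328938e-04, -4.68356532e-05]), 'joint_torque': array([-4.88257483e-04, -3.86938620e+01,  2.38082457e+01,  5.36659956e+00,
       -4.51725951e-03, -5.80220927e-06]), 'ee_pos': array([ 0.18531567, -0.51748577,  0.24163376]), 'orientation': array([-1.47911428e-04, -1.71009363e-01,  9.85269158e-01,  6.79543869e-04]), 'force': array([0.26872986, 0.39416875, 0.30590653]), 'moment': array([-0.03324127,  0.00301449,  0.00997525]), 'grip_force': 0.0, 'opening': 0.08532314531065575}
```

View pics/top0.png

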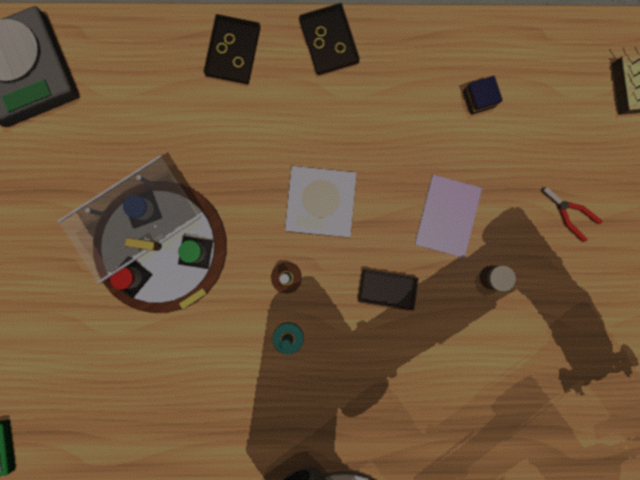

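View pics/scene0.png

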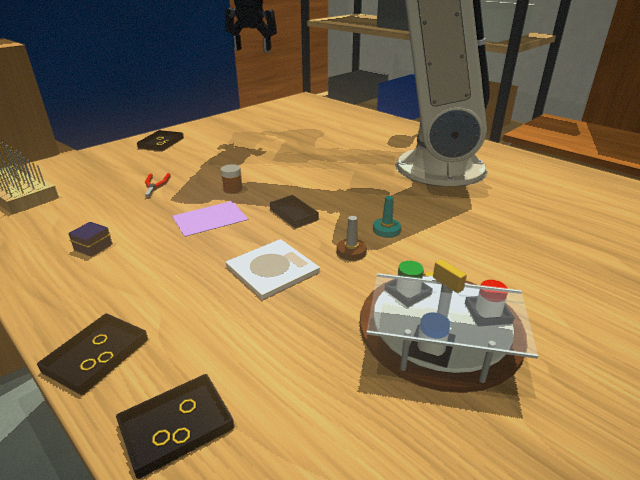

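The top view shows these things:
- **Tray:** the empty black tray is at (388,289). The look-alikes are the ring-filled trays at (232,50) and (329,40).
- **Mandrel:** brown with steel at (286,277). The turquoise look-alike is at (288,338).
- **Flux jar:** at (497,279).
- **Board and card:** board at (321,201), card at (448,216).
- **Carousel:** around (160,245), with the red lid at (122,277), green at (190,250), blue at (136,208), the brass bar at (143,244) and the brass mark at (193,299).

```bash
cat > seg.py <<'E'
from h import *
def hsv(im): return cv2.cvtColor(im,cv2.COLOR_BGR2HSV)
def blob(im,lo,hi,box=None,minA=30):
    m=cv2.inRange(hsv(im),np.array(lo),np.array(hi))
    if box is not None:
        k=np.zeros_like(m);x0,y0,x1,y1=box;k[y0:y1,x0:x1]=255;m&=k
    m=cv2.morphologyEx(m,cv2.MORPH_OPEN,np.ones((2,2),np.uint8))
    cs,_=cv2.findContours(m,cv2.RETR_EXTERNAL,cv2.CHAIN_APPROX_NONE)
    cs=[c for c in cs if cv2.contourArea(c)>=minA]
    return max(cs,key=cv2.contourArea) if cs else None
def cen(c):
    m=cv2.moments(c);return np.array([m["m10"]/m["m00"],m["m01"]/m["m00"]])
def rectw(c,ca,z):
    P=np.array([onz(ca,p[0],z)[:2] for p in c]);P=cv2.convexHull((P*1e4).astype(np.float32))
    (cx,cy),(w,h),a=cv2.minAreaRect(P);
    if w<h:w,h,a=h,w,a+90
    return np.array([cx,cy])/1e4,np.array([w,h])/10,((a+90)%180)-90
E
python3 - <<'E'
from seg import *
T=cv2.imread("pics/top0.png");S=cv2.imread("pics/scene0.png");ct=cam("top");cs=cam("scene")
np.set_printoptions(precision=4,suppress=True)
for n,lo,hi,b,z in[("card",(125,25,60),(165,120,255),(400,160,500,270),.001),("board",(0,0,110),(180,75,255),(270,150,370,250),.012),
 ("tray",(0,0,0),(180,255,45),(350,262,425,315),.018)]:
    print(n,*rectw(blob(T,lo,hi,b),ct,z))
R={}
for n,lo,hi,bt,bs in[("red",(0,160,90),(8,255,255),(100,250,160,310),(470,270,520,300)),("green",(50,120,50),(75,255,255),(170,230,220,270),(390,255,430,280)),
 ("blue",(100,60,40),(125,255,255),(110,185,160,225),(410,305,460,345)),("bar",(20,110,90),(32,255,255),(120,230,165,256),(425,255,470,295)),("mark",(20,110,90),(32,255,255),(170,280,215,312),None),
 ("cap",(0,0,90),(180,90,255),(480,260,520,295),(215,160,250,180)),("steel",(0,0,70),(180,90,255),(270,262,300,290),(340,210,362,250))]:
    a=blob(T,lo,hi,bt,8);u=cen(a);print(n,u,cv2.contourArea(a),cv2.boundingRect(a))
    if bs:
        b=blob(S,lo,hi,bs,8)
        if b is not None:v=cen(b);print("   ",v,cv2.boundingRect(b),*tri(ct,u,cs,v))
for n,z in(("red",.069),("green",.069),("blue",.069)):pass
cv2.imwrite("pics/crop1.png",np.hstack([cv2.resize(T[230:330,260:410],(600,400),interpolation=2)]))
E
```

```text
card [ 0.5675 -0.2018] [133.4192  92.5628] -15.051551818847656
board [0.5937 0.0349] [121.0964 120.5606] -5.99176025390625
tray [ 0.4327 -0.0853] [100.8057  59.095 ] 81.34248352050781
red [122.1888 279.8533] 309.0 (111, 269, 22, 21)
    [494.2917 284.2685] (482, 281, 26, 8) [0.4556 0.3703 0.0713] 0.003010736397652559
green [190.3697 252.2859] 348.0 (180, 242, 22, 22)
    [411.5409 268.6586] (400, 262, 24, 14) [0.5009 0.2591 0.0656] 0.0034092723628604883
blue [135.3495 207.0686] 350.0 (125, 197, 22, 22)
    [435.7959 326.0834] (422, 314, 29, 25) [0.5786 0.3538 0.0613] 0.0029588251521144165
bar [140.3839 244.7389] 184.5 (126, 240, 29, 11)
    [447.9075 274.8436] (426, 256, 41, 37) [0.5142 0.329  0.0979] 0.0021306689180809616
mark [193.2656 299.2934] 179.5 (181, 290, 26, 20)
cap [503.8843 279.018 ] 471.0 (492, 267, 25, 25)
    [231.1283 171.5654] (222, 165, 19, 14) [ 0.4515 -0.2823  0.0426] 0.004445870472059784
steel [285.0823 279.3059] 79.0 (280, 274, 11, 11)
    [352.6967 231.8443] (348, 217, 10, 30) [0.4544 0.1    0.0432] 0.0014597952841716622
```

View pics/crop1.png

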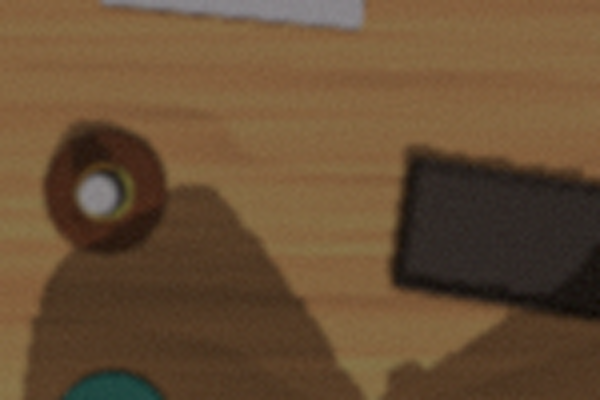

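The crop shows the brown mandrel with its steel at about (285,279) and the tray with no rings in it. Next I hover over the tray.

Call:
carry_out --pt "0.12 0.22 0 0 0 31 1" --pt "0.12 0.22 0 0 0 31 1" --pt "0.12 0.22 0 0 0 31 1" --pt "0.12 0.22 0 0 0 31 1" --pt "0.12 0.22 0 0 0 31 1"

```text
time: 0.78
ee_pos: [0.3071, -0.2946, 0.2424]
orientation: [0.001, -0.431, 0.902, -0.0]
force: [0.1, -1.2, 0.3]
opening: 0.0854
grip_force: 0.0
```

Call:
carry_out --pt "0.128 0.212 -0.04 0 0 30.6 0.7" --pt "0.128 0.212 -0.04 0 0 30.6 0.7" --pt "0.128 0.212 -0.04 0 0 30.6 0.7" --pt "0.128 0.212 -0.04 0 0 30.6 0.7" --pt "0.128 0.212 -0.04 0 0 30.6 0.7"

```text
time: 1.4
ee_pos: [0.4343, -0.0836, 0.201]
orientation: [-0.001, -0.653, 0.757, 0.001]
force: [0.1, -0.5, 1.0]
opening: 0.0725
grip_force: 0.0
```

```bash
cat >> h.py <<'E'
def yaw(s):
    q=s["orientation"];m=Ro.from_quat([q[1],q[2],q[3],q[0]]).as_matrix();return np.degrees(np.arctan2(m[1,1],m[0,1])),m[:,2]
E
python3 - <<'E'
from seg import *
s=sense();print(s["ee_pos"],yaw(s),s["opening"],s["time"])
c=cam("wrist",s);cv2.imwrite("pics/w1.png",get_image("wrist"))
print(-c[1].T@c[2],c[1][2]);T=cam("top")
for X in[(0.4327,-.0853,.018),(.4544,.1,.074),(.452,-.285,.055),(.5,.26,.069)]:print(proj(c,X))
E
```

```text
[ 0.43429565 -0.08355994  0.20095457] (np.float64(171.51921424855166), array([-2.45441983e-03,  1.11440069e-04, -9.99996982e-01])) 0.07251595227232746 1.4
[ 0.42203659 -0.16674366  0.33335121] [ 0.04645923  0.32244967 -0.94544579]
[322.87564975 212.16526227]
[329.78878885 438.85299118]
[240.58656508 -94.35280221]
[307.34452919 561.96742779]
```

View pics/w1.png

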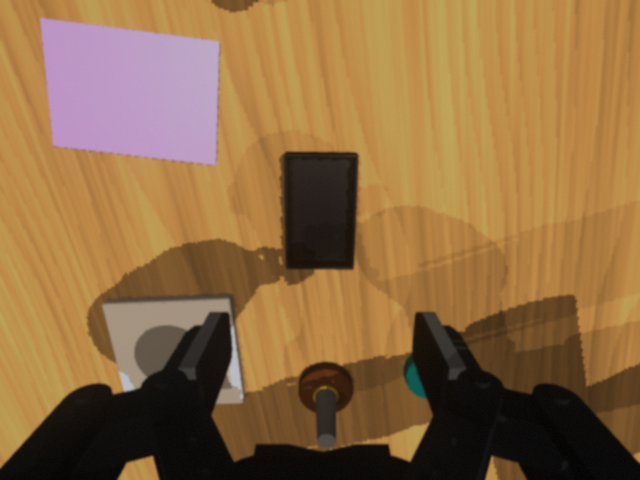

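The wrist view shows the tray at (321,210), the card at (135,92), part of the board at (180,350) and the mandrel at (326,385). I'll measure the tray and card here and triangulate the tray corners for height.

Run:
```python
from seg import *
np.set_printoptions(precision=4,suppress=True)
W=cv2.imread("pics/w1.png");T=cv2.imread("pics/top0.png");s=sense();cw=cam("wrist",s);ct=cam("top")
a=blob(W,(0,0,0),(180,255,62),(275,140,370,280));b=blob(T,(0,0,0),(180,255,45),(350,262,425,315))
print("tray w",*rectw(a,cw,.018),"top",*rectw(b,ct,.018))
def corners(c,ca,z):
    m,sz,an=rectw(c,ca,z);an=np.radians(an);u=np.array([np.cos(an),np.sin(an)]);v=np.array([-u[1],u[0]])
    P=np.array([onz(ca,p[0],z)[:2]-m for p in c]);
    return [c[np.argmax(P@(i*u*.6+j*v))][0]for i in(1,-1)for j in(1,-1)]
for p,q in zip(corners(a,cw,.018),corners(b,ct,.018)):print(p,q,*tri(cw,p,ct,q))
c=blob(W,(125,25,60),(165,120,255),(20,0,250,180));print("card w",*rectw(c,cw,.001))
m=blob(W,(0,0,110),(180,75,255),(95,280,250,410))
print("board w",*rectw(m,cw,.012))
# board edge lines: top edge and right edge; centre from corner
p=m[:,0,:].astype(float)
cor=p[np.argmax(p[:,0]-3*p[:,1])];cl=p[np.argmin(p[:,0]+p[:,1])];br=p[np.argmax(p[:,0]+p[:,1])]
for k in(cl,cor,br):print(k,onz(cw,k,.012))
```

```text
tray w [ 0.4343 -0.085 ] [100.2235  59.1446] 81.04298400878906 top [ 0.4327 -0.0853] [100.8057  59.095 ] 81.34248352050781
[353 267] [360 301] [ 0.4139 -0.0333  0.0178] 0.0012713163993844526
[287 268] [364 271] [ 0.4696 -0.0413  0.0196] 0.0027999409411137216
[357 156] [414 310] [ 0.3985 -0.1292  0.023 ] 0.0002921321997435088
[286 155] [417 279] [ 0.4539 -0.1373  0.016 ] 0.001566798620748964
card w [ 0.5695 -0.2001] [135.3087  95.1827] -15.288619995117188
board w [0.5947 0.0274] [119.6628 100.3913] -6.063507080078125
[105. 304.] [ 0.6462 -0.0283  0.012 ]
[228. 299.] [ 0.5317 -0.0162  0.012 ]
[231. 314.] [ 0.5325 -0.0004  0.012 ]
```

Call:
carry_out --pt "0 -0.0015 -0.06 0 0 0 0.7" --pt "0 -0.0015 -0.12 0 0 0 0.7" --pt "0 -0.0015 -0.165 0 0 0 0.7" --pt "0 -0.0015 -0.18 0 0 0 0.7" --pt "0 -0.0015 -0.18 0 0 0 0.7"

```text
time: 2.08
ee_pos: [0.4322, -0.0888, 0.0215]
orientation: [-0.001, -0.651, 0.759, 0.001]
force: [0.2, 0.3, -0.4]
opening: 0.0727
grip_force: 0.0
```

Call:
carry_out --pt "0 0 -0.003 0 0 0 0.7" --pt "0 0 -0.005 0 0 0 0.7" --pt "0 0 -0.005 0 0 0 0.7"

```text
time: 2.45
ee_pos: [0.4337, -0.0874, 0.0177]
orientation: [0.0, -0.651, 0.759, -0.0]
force: [0.4, 0.6, 0.1]
opening: 0.0727
grip_force: 0.0
```

Call:
carry_out --pt "0 0 0 0 0 0 0.3" --pt "0 0 0 0 0 0 0.3" --pt "0 0 0 0 0 0 0.3" --pt "0 0 0 0 0 0 0.3"

```text
time: 2.95
ee_pos: [0.4339, -0.0873, 0.0183]
orientation: [0.0, -0.652, 0.758, -0.001]
force: [-1.6, 0.1, 6.7]
opening: 0.0575
grip_force: 63.6
```

Call:
carry_out --pt "0 0 0.01 0 0 0 0.3" --pt "0 0 0.03 0 0 0 0.3" --pt "0 0 0.06 0 0 0 0.3" --pt "0.01 -0.01 0.07 0 0 8 0.3" --pt "0.03 -0.03 0.07 0 0 16 0.3"

```text
time: 3.58
ee_pos: [0.4642, -0.1172, 0.0891]
orientation: [-0.001, 0.753, -0.658, 0.001]
force: [0.2, 0.9, -0.7]
opening: 0.0582
grip_force: 64.7
```

Call:
carry_out --pt "0.02 -0.02 0 0 0 9 0.3" --pt "0.04 -0.04 0 0 0 18 0.3" --pt "0.06 -0.06 0 0 0 27 0.3" --pt "0.08 -0.07 0 0 0 36 0.3" --pt "0.09 -0.075 0 0 0 45 0.3"

```text
time: 4.2
ee_pos: [0.5541, -0.1929, 0.0874]
orientation: [0.0, 0.947, -0.321, -0.0]
force: [-1.3, 0.0, -0.6]
opening: 0.0578
grip_force: 64.7
```

Call:
carry_out --pt "0.007 -0.004 0 0 0 9 0.3" --pt "0.014 -0.007 0 0 0 17 0.3" --pt "0.017 -0.009 0 0 0 22.4 0.3" --pt "0.017 -0.009 0 0 0 22.4 0.3" --pt "0.017 -0.009 0 0 0 22.4 0.3"

```text
time: 4.82
ee_pos: [0.5702, -0.2012, 0.0874]
orientation: [-0.0, 0.991, -0.134, -0.0]
force: [-0.1, -0.3, -0.8]
opening: 0.0576
grip_force: 64.7
```

Run:
```python
from seg import *
s=sense();print(s["ee_pos"],yaw(s),s["opening"],s["force"])
c=cam("wrist",s);W=get_image("wrist");T=get_image("top");cv2.imwrite("pics/w2.png",W);cv2.imwrite("pics/t2.png",T)
```

```text
[ 0.57017739 -0.2011603   0.08741593] (np.float64(-105.40640777312952), array([-2.01594205e-04,  1.38885146e-04, -9.99999970e-01])) 0.05763979432403687 [-0.13072602 -0.34968181 -0.81467956]
```

View pics/w2.png

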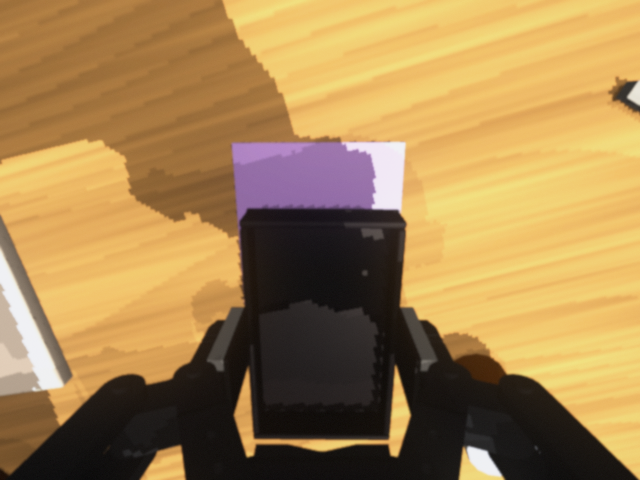

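The tray is held straight and its long side is parallel to the card edge, which runs (233,143)–(405,143). Lowering it now.

Call:
carry_out --pt "0.0008 0 -0.03 0 0 0 0.3" --pt "0.0008 0 -0.055 0 0 0 0.3" --pt "0.0008 0 -0.065 0 0 0 0.3" --pt "0.0008 0 -0.067 0 0 0 0.3" --pt "0.0008 0 -0.067 0 0 0 0.3"

```text
time: 5.55
ee_pos: [0.5719, -0.2015, 0.0213]
orientation: [0.0, 0.991, -0.133, 0.001]
force: [0.0, 0.6, -0.9]
opening: 0.058
grip_force: 64.7
```

Call:
carry_out --pt "0 0 0 0 0 0 0.55" --pt "0 0 0 0 0 0 0.65" --pt "0 0 0 0 0 0 0.65"

```text
time: 5.92
ee_pos: [0.5714, -0.2013, 0.0207]
orientation: [0.0, 0.991, -0.133, 0.0]
force: [0.1, 0.3, -0.1]
opening: 0.0704
grip_force: 0.0
```

Call:
carry_out --pt "0 0 0.05 0 0 0 0.65" --pt "0 0 0.1 0 0 0 0.65" --pt "0 0 0.15 0 0 0 0.65" --pt "0 0 0.18 0 0 0 0.65" --pt "0 0 0.18 0 0 0 0.65"

```text
time: 6.55
ee_pos: [0.5726, -0.2017, 0.2037]
orientation: [0.0, 0.991, -0.133, 0.003]
force: [0.5, 0.1, -1.0]
opening: 0.0705
grip_force: 0.0
```

Run:
```python
from seg import *
np.set_printoptions(precision=4,suppress=True)
s=sense();print(s["ee_pos"],yaw(s)[0],s["opening"],s["force"])
c=cam("wrist",s);W=get_image("wrist");T=get_image("top");cv2.imwrite("pics/w3.png",W);cv2.imwrite("pics/t3.png",T)
for n,im,ca in(("w",W,c),("t",T,cam("top"))):
    u=[int(v) for v in proj(ca,(.569,-.2005,.01))];b=(max(u[0]-110,0),max(u[1]-110,0),u[0]+110,u[1]+110)
    if n=="t":b=(u[0]-45,u[1]-45,u[0]+45,u[1]+45)
    m=blob(im,(125,25,60),(165,120,255),b);k=blob(im,(0,0,0),(180,255,62),b)
    h=hsv(im)
    for q,x,z in(("card",m,.001),("tray",k,.019)):
        if x is not None:print(n,q,*rectw(x,ca,z))
```

```text
[ 0.5726 -0.2017  0.2037] -105.29533190751863 0.07047244041285178 [ 0.4681  0.0748 -0.9733]
w card [ 0.5687 -0.1993] [135.1204  94.6914] -15.195701599121094
w tray [ 0.5693 -0.201 ] [99.5718 58.3757] -15.761627197265625
t tray [ 0.5684 -0.1299] [161.9585  27.1938] -0.8283309936523438
```

View pics/w3.png

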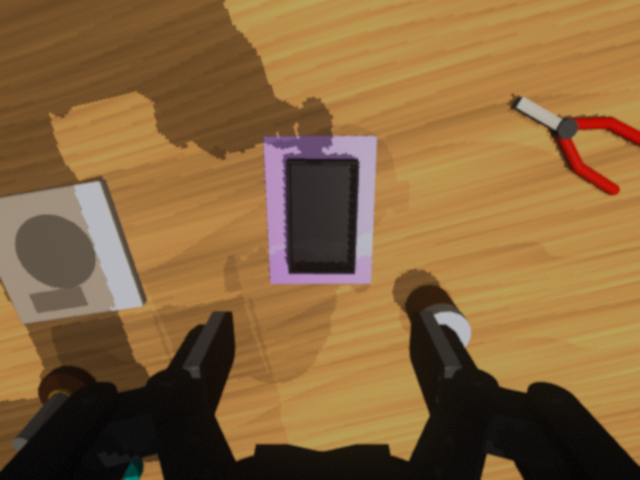

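The tray sits on the card within about 2 mm and 0.6°: tray (320,215), card outline (265–377, 137–285). The flux jar is at (445,325). Next is the mandrel.

Call:
carry_out --pt "-0.059 0.15 0 0 0 0 0" --pt "-0.059 0.15 0 0 0 0 0" --pt "-0.059 0.15 0 0 0 0 0"

```text
time: 7.02
ee_pos: [0.5103, -0.0494, 0.199]
orientation: [0.0, 0.991, -0.133, -0.001]
force: [0.2, -0.4, -0.3]
opening: 0.0424
grip_force: 0.0
```

Call:
carry_out --pt "-0.059 0.15 0 0 0 0 0" --pt "-0.059 0.15 0 0 0 0 0" --pt "-0.059 0.15 0 0 0 0 0" --pt "-0.059 0.15 0 0 0 0 0"

```text
time: 7.52
ee_pos: [0.4518, 0.1003, 0.1992]
orientation: [0.0, 0.991, -0.131, -0.001]
force: [-0.6, -0.1, 0.9]
opening: 0.0426
grip_force: 0.0
```

Run:
```python
from seg import *
np.set_printoptions(precision=4,suppress=True)
s=sense();print(s["ee_pos"],yaw(s)[0],s["opening"],s["force"])
c=cam("wrist",s);W=get_image("wrist");cv2.imwrite("pics/w4.png",W)
print(proj(c,(.4544,.1,.074)),proj(c,(.4544,.1,0)))
```

```text
[0.4518 0.1003 0.1992] -105.09276875691492 0.042607549119119605 [-0.5607 -0.1305  0.8629]
[321.0077 231.837 ] [321.202  206.5101]
```

View pics/w4.png

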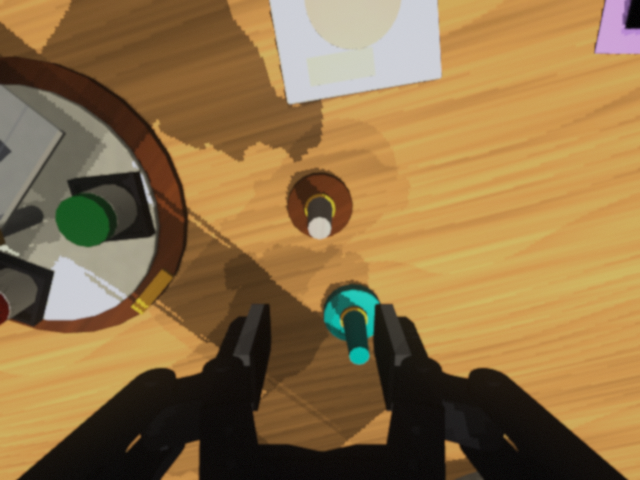

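The brown mandrel stands at (320,205) with its steel tip at (320,228). The turquoise one is nearer the robot at (353,315), and its tip is at (359,355).

Run:
```python
from seg import *
np.set_printoptions(precision=4,suppress=True)
W=cv2.imread("pics/w4.png");T=cv2.imread("pics/top0.png");c=cam("wrist");ct=cam("top")
h=hsv(W);print(h[190,330],h[228,320],h[205,300],h[200,360])
t=blob(W,(0,0,140),(180,60,255),(300,210,340,245),20);u=cen(t);print("tip",u,cv2.contourArea(t))
tt=blob(T,(0,0,110),(180,90,255),(270,262,300,290),8);v=cen(tt);print("tri tip",*tri(c,u,ct,v),onz(c,u,.074),onz(ct,v,.074))
m=blob(W,(0,130,30),(12,255,135),(280,165,360,245));
if m is not None:
    P=np.array([onz(c,p[0],.014)[:2] for p in cv2.convexHull(m)]);(x,y),r=cv2.minEnclosingCircle((P*1e3).astype(np.float32));print("base",x,y,r)
mt=blob(T,(0,110,20),(12,255,120),(265,255,305,300))
if mt is not None:
    P=np.array([onz(ct,p[0],.014)[:2] for p in cv2.convexHull(mt)]);(x,y),r=cv2.minEnclosingCircle((P*1e3).astype(np.float32));print("base top",x,y,r)
b=blob(W,(0,0,110),(180,75,255),(255,0,450,110));
p=b[:,0,:].astype(float)
for k in(p[np.argmax(p[:,1]-.5*p[:,0])],p[np.argmax(p[:,0]+p[:,1])]):print(k,onz(c,k,.012))
```

```text
[ 11 190 110] [ 21  26 204] [ 11 195 102] [ 18 152 207]
tip [320.1955 228.4602] 349.5
tri tip [0.455  0.0992 0.0658] 0.0005843718819175613 [0.4574 0.0988 0.074 ] [0.4552 0.0985 0.074 ]
base 458.17193603515625 98.61407470703125 27.22531509399414
base top 455.8362731933594 98.04672241210938 27.66945457458496
[289. 104.] [0.5433 0.1008 0.012 ]
[440.  79.] [ 0.5303 -0.0156  0.012 ]
```

Call:
carry_out --pt "0.005 -0.0015 -0.03 0 0 0 0" --pt "0.005 -0.0015 -0.07 0 0 0 0" --pt "0.005 -0.0015 -0.12 0 0 0 0" --pt "0.005 -0.0015 -0.157 0 0 0 0" --pt "0.005 -0.0015 -0.157 0 0 0 0"

```text
time: 8.2
ee_pos: [0.456, 0.095, 0.0405]
orientation: [0.002, 0.991, -0.134, -0.003]
force: [0.9, 0.3, 0.1]
opening: 0.0427
grip_force: 0.0
```

Call:
carry_out --pt "0 0 0 0 0 0 -0.3" --pt "0 0 0 0 0 0 -0.9" --pt "0 0 0 0 0 0 -0.9" --pt "0 0 0 0 0 0 -0.9" --pt "0 0 0 0 0 0 -0.9"

```text
time: 8.82
ee_pos: [0.4598, 0.0977, 0.0453]
orientation: [-0.001, 0.991, -0.133, 0.002]
force: [-0.9, 0.3, 7.5]
opening: 0.0167
grip_force: 59.3
```

Call:
carry_out --pt "0 0 0.015 0 0 0 -0.9" --pt "0 0 0.05 0 0 0 -0.9" --pt "0.03 -0.014 0.06 0 0 0 -0.9" --pt "0.07 -0.032 0.06 0 0 0 -0.9" --pt "0.11 -0.05 0.06 0 0 0 -0.9"

```text
time: 9.45
ee_pos: [0.5692, 0.0469, 0.104]
orientation: [-0.001, 0.991, -0.133, 0.0]
force: [0.7, 0.5, -1.4]
opening: 0.0167
grip_force: 59.0
```

Call:
carry_out --pt "0.02 -0.009 0 0 0 0 -0.9" --pt "0.028 -0.0125 -0.01 0 0 0 -0.9" --pt "0.028 -0.0125 -0.025 0 0 0 -0.9" --pt "0.028 -0.0125 -0.035 0 0 0 -0.9" --pt "0.028 -0.0125 -0.035 0 0 0 -0.9"

```text
time: 10.07
ee_pos: [0.5947, 0.0349, 0.0671]
orientation: [0.0, 0.991, -0.133, -0.001]
force: [-0.8, -0.7, -1.6]
opening: 0.0169
grip_force: 59.0
```

Run:
```python
from seg import *
np.set_printoptions(precision=4,suppress=True)
s=sense();print(s["ee_pos"],yaw(s)[0],s["opening"],s["force"])
S=get_image("scene");ca=cam("scene");u=proj(ca,(.595,.036,.03)).astype(int)
cv2.imwrite("pics/s5.png",cv2.resize(S[u[1]-75:u[1]+75,u[0]-100:u[0]+100],(800,600),interpolation=2))
```

```text
[0.5947 0.0349 0.0671] -105.2639230850883 0.016892460592438926 [-0.8265 -0.6595 -1.594 ]
```

View pics/s5.png

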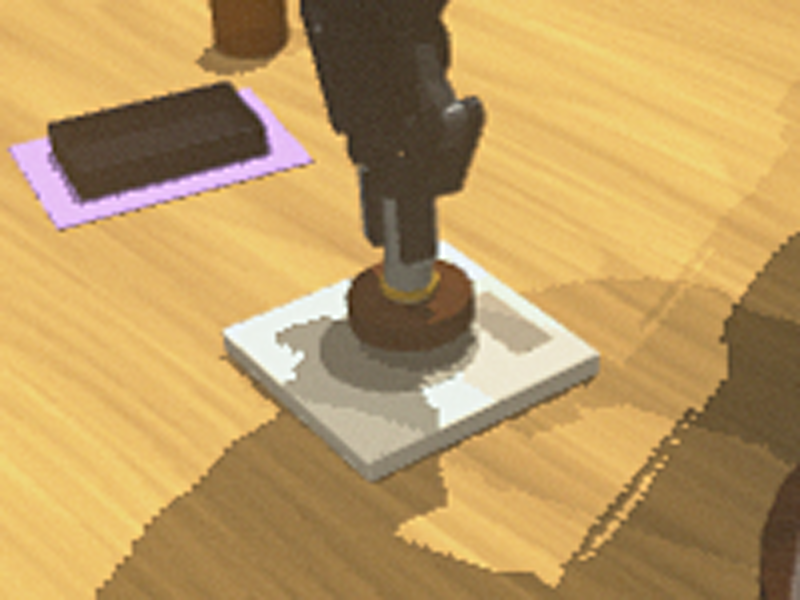

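It hangs upright about 10 mm above the board, with the base near (410,310) in the crop. I'll shift it 3 mm, set it down and let go.

Call:
carry_out --pt "0.003 0.0005 -0.004 0 0 0 -0.9" --pt "0.003 0.0005 -0.008 0 0 0 -0.9" --pt "0.003 0.0005 -0.0095 0 0 0 -0.9" --pt "0.003 0.0005 -0.0095 0 0 0 -0.9"

```text
time: 10.62
ee_pos: [0.5991, 0.0351, 0.0587]
orientation: [0.0, 0.991, -0.133, -0.0]
force: [0.1, 0.9, -2.1]
opening: 0.0166
grip_force: 59.0
```

Call:
carry_out --pt "0 0 0 0 0 0 -0.5" --pt "0 0 0 0 0 0 0" --pt "0 0 0 0 0 0 0" --pt "0 0 0 0 0 0 0"

```text
time: 11.12
ee_pos: [0.5993, 0.0352, 0.059]
orientation: [-0.0, 0.991, -0.133, 0.0]
force: [-0.7, -0.6, 0.7]
opening: 0.0427
grip_force: 0.0
```

Call:
carry_out --pt "0 0 0.03 0 0 0 0" --pt "0 0 0.07 0 0 0 0" --pt "0 0 0.12 0 0 0 0.3" --pt "0 0 0.14 0 0 0 0.3" --pt "0 0 0.14 0 0 0 0.3"

```text
time: 11.75
ee_pos: [0.6001, 0.0354, 0.2008]
orientation: [-0.001, 0.991, -0.133, 0.002]
force: [-0.1, 0.4, -0.3]
opening: 0.0555
grip_force: 0.0
```

Run:
```python
from seg import *
np.set_printoptions(precision=4,suppress=True)
s=sense();print(s["ee_pos"],yaw(s)[0],s["opening"],s["force"])
c=cam("wrist",s);W=get_image("wrist");cv2.imwrite("pics/w5.png",W)
b=blob(W,(0,0,90),(180,90,255),(200,110,440,330))
k=blob(W,(0,130,30),(12,255,135),(270,160,380,260))
print("board",*rectw(b,c,.012))
if k is not None:
    P=np.array([onz(c,p[0],.026)[:2] for p in cv2.convexHull(k)]);print("base",cv2.minEnclosingCircle((P*1e3).astype(np.float32)))
```

```text
[0.6001 0.0354 0.2008] -105.29843805014465 0.05552475827985718 [-0.1202  0.362  -0.2971]
board [0.5956 0.0369] [120.9159 120.2097] -5.950782775878906
base ((597.000244140625, 32.766929626464844), 26.281789779663086)
```

View pics/w5.png

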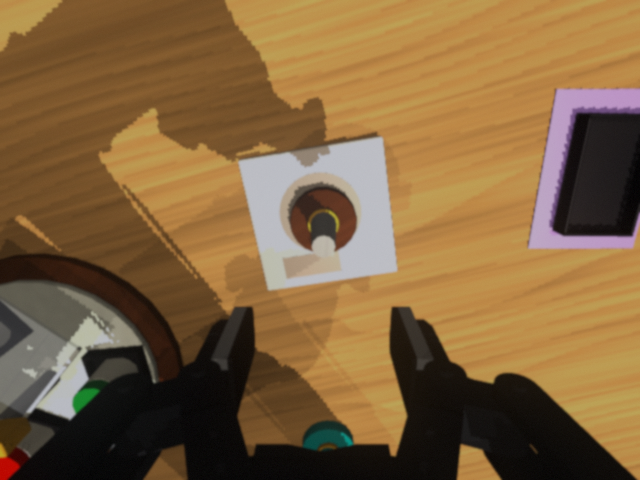

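Run:
```python
from seg import *
np.set_printoptions(precision=4,suppress=True)
W=cv2.imread("pics/w5.png");c=cam("wrist");T=get_image("top");ct=cam("top")
t=blob(W,(0,0,140),(180,90,255),(305,235,340,262),20);u=cen(t);print("tip",u,cv2.contourArea(t),onz(c,u,.086))
k=cv2.inRange(hsv(W),(0,90,0),(14,255,140));k[:, :280]=0;k[:,365:]=0;k[:175]=0;k[262:]=0
cs=max(cv2.findContours(k,0,1)[0],key=cv2.contourArea);P=np.array([onz(c,p[0],.026)[:2] for p in cs])*1e3
print("base",cv2.boundingRect(cs),cv2.minEnclosingCircle(P.astype(np.float32)),cv2.fitEllipse(P.astype(np.float32)))
b=blob(T,(0,0,90),(180,90,255),(270,150,370,250));print("top board",*rectw(b,ct,.012))
k=cv2.inRange(hsv(T),(0,90,0),(14,255,140));k[:, :295]=0;k[:,345:]=0;k[:175]=0;k[230:]=0
cs=max(cv2.findContours(k,0,1)[0],key=cv2.contourArea);P=np.array([onz(ct,p[0],.026)[:2] for p in cs])*1e3
print("base",cv2.boundingRect(cs),cv2.minEnclosingCircle(P.astype(np.float32)))
```

```text
tip [323.3299 251.7241] 635.0 [0.5919 0.0364 0.086 ]
base (290, 188, 67, 62) ((596.737060546875, 35.35618591308594), 27.420671463012695) ((597.3505859375, 35.310794830322266), (50.44297409057617, 51.196258544921875), 14.424219131469727)
top board [0.5866 0.0354] [121.5424 107.0002] 84.04413604736328
base (307, 189, 30, 27) ((595.5093994140625, 35.2890739440918), 27.437803268432617)
```

The mandrel is within about 2 mm of the board's middle in both cameras. Next is the flux jar, turning the gripper so it closes along x.

Call:
carry_out --pt "-0.074 -0.159 0 0 0 -37 0.7" --pt "-0.074 -0.159 0 0 0 -37 0.7" --pt "-0.074 -0.159 0 0 0 -37 0.7" --pt "-0.074 -0.159 0 0 0 -37 0.7"

```text
time: 12.35
ee_pos: [0.5229, -0.1264, 0.1975]
orientation: [0.001, 0.896, -0.444, -0.001]
force: [-0.3, 1.2, 0.2]
opening: 0.0724
grip_force: 0.0
```

Call:
carry_out --pt "-0.074 -0.159 0 0 0 -38 0.7" --pt "-0.074 -0.159 0 0 0 -38 0.7" --pt "-0.074 -0.159 0 0 0 -38 0.7" --pt "-0.074 -0.159 0 0 0 -38 0.7" --pt "-0.074 -0.159 0 0 0 -38 0.7"

```text
time: 12.98
ee_pos: [0.4503, -0.283, 0.1973]
orientation: [-0.001, -0.705, 0.709, 0.001]
force: [0.0, 0.0, -0.7]
opening: 0.0726
grip_force: 0.0
```

Run:
```python
from seg import *
np.set_printoptions(precision=4,suppress=True)
s=sense();print(s["ee_pos"],yaw(s)[0],s["opening"],s["force"])
c=cam("wrist",s);W=get_image("wrist");T=get_image("top");ct=cam("top");cv2.imwrite("pics/w6.png",W);cv2.imwrite("pics/t6.png",T)
u=proj(c,(.4515,-.2823,.055));print(u);b=[int(v) for v in(u[0]-60,u[1]-60,u[0]+60,u[1]+60)]
a=blob(W,(0,0,110),(180,75,255),b);U=cen(a);T0=cv2.imread("pics/top0.png")
t=blob(T0,(0,0,90),(180,90,255),(480,260,520,295));V=cen(t)
print(U,cv2.boundingRect(a),*tri(c,U,ct,V));
P=np.array([onz(c,p[0],.055)[:2] for p in cv2.convexHull(a)])*1e3;print(cv2.minEnclosingCircle(P.astype(np.float32)))
P=np.array([onz(ct,p[0],.055)[:2] for p in cv2.convexHull(t)])*1e3;print(cv2.minEnclosingCircle(P.astype(np.float32)))
```

```text
[ 0.4503 -0.283   0.1973] 179.68104695338755 0.0725699801925441 [ 0.0214  0.0108 -0.7331]
[319.6527 229.186 ]
[315.9877 233.0282] (285, 210, 61, 52) [ 0.4539 -0.279   0.0541] 0.000766982300121421
((455.11346435546875, -275.2584533691406), 22.692920684814453)
((453.409912109375, -278.8331604003906), 22.11559295654297)
```

View pics/w6.png

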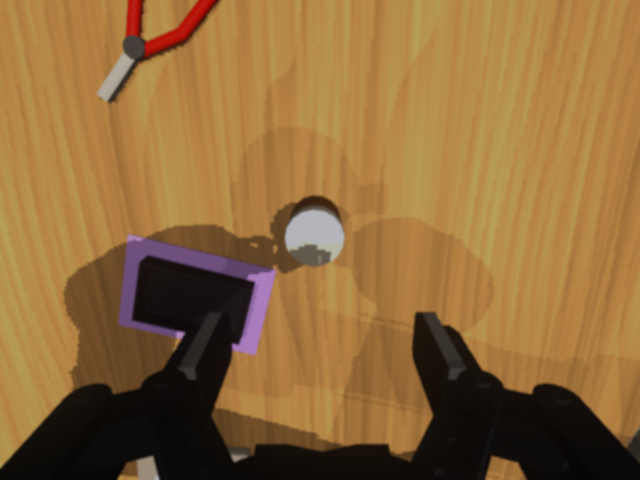

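The jar cap shows at (315,236) and triangulates to z 0.054, as expected. The grasp point is (0.4545, -0.2775).

Call:
carry_out --pt "0.004 0.0055 -0.03 0 0 0 0.7" --pt "0.004 0.0055 -0.08 0 0 0 0.7" --pt "0.004 0.0055 -0.13 0 0 0 0.7" --pt "0.004 0.0055 -0.165 0 0 0 0.7" --pt "0.004 0.0055 -0.165 0 0 0 0.7"

```text
time: 13.7
ee_pos: [0.4533, -0.2759, 0.0312]
orientation: [-0.002, -0.706, 0.708, 0.003]
force: [0.4, 0.6, -0.3]
opening: 0.0725
grip_force: 0.0
```

Call:
carry_out --pt "0 0 0 0 0 0 0.3" --pt "0 0 0 0 0 0 -0.2" --pt "0 0 0 0 0 0 -0.2" --pt "0 0 0 0 0 0 -0.2"

```text
time: 14.2
ee_pos: [0.4567, -0.2777, 0.036]
orientation: [0.001, -0.705, 0.709, -0.002]
force: [-1.3, 1.8, 6.7]
opening: 0.0435
grip_force: 60.6
```

Call:
carry_out --pt "0 0 0.02 0 0 0 -0.2" --pt "0 0 0.05 0 0 0 -0.2" --pt "0 0 0.08 0 0 0 -0.2" --pt "0.02 0.03 0.09 0 0 0 -0.2" --pt "0.04 0.065 0.09 0 0 0 -0.2"

```text
time: 14.82
ee_pos: [0.4962, -0.212, 0.1256]
orientation: [0.001, -0.705, 0.709, -0.001]
force: [0.7, 0.3, -3.2]
opening: 0.0432
grip_force: 61.5
```

Call:
carry_out --pt "0.025 0.04 0 0 0 0 -0.2" --pt "0.05 0.08 0 0 0 0 -0.2" --pt "0.075 0.115 0 0 0 0 -0.2" --pt "0.0856 0.13 -0.01 0 0 0 -0.2" --pt "0.0856 0.13 -0.04 0 0 0 -0.2"

```text
time: 15.45
ee_pos: [0.5826, -0.0811, 0.0847]
orientation: [0.002, -0.706, 0.708, -0.001]
force: [-0.9, -0.7, -2.6]
opening: 0.0435
grip_force: 61.6
```

Call:
carry_out --pt "0 0 -0.02 0 0 0 -0.2" --pt "0 0 -0.035 0 0 0 -0.2" --pt "0 0 -0.042 0 0 0 -0.2" --pt "0 0 -0.042 0 0 0 -0.2"

```text
time: 15.95
ee_pos: [0.5807, -0.0825, 0.0417]
orientation: [-0.0, -0.705, 0.709, 0.0]
force: [0.5, 0.2, -1.8]
opening: 0.0433
grip_force: 61.5
```

Call:
carry_out --pt "0.001 0.0005 -0.003 0 0 0 -0.2" --pt "0.001 0.0005 -0.005 0 0 0 -0.2" --pt "0.001 0.0005 -0.0055 0 0 0 -0.2" --pt "0.001 0.0005 -0.0055 0 0 0 -0.2"

```text
time: 16.45
ee_pos: [0.5818, -0.0818, 0.0364]
orientation: [0.0, -0.705, 0.709, -0.0]
force: [1.1, 0.2, -1.8]
opening: 0.043
grip_force: 61.5
```

Call:
carry_out --pt "0 0 0 0 0 0 0.2" --pt "0 0 0 0 0 0 0.6" --pt "0 0 0 0 0 0 0.6" --pt "0 0 0 0 0 0 0.6"

```text
time: 16.95
ee_pos: [0.5819, -0.0818, 0.0364]
orientation: [0.0, -0.705, 0.709, -0.0]
force: [0.1, -0.4, 0.4]
opening: 0.0681
grip_force: 0.0
```

Call:
carry_out --pt "0 0 0.04 0 0 0 0.6" --pt "0 0 0.1 0 0 0 0.6" --pt "0 0 0.16 0 0 0 0.6" --pt "0 0 0.19 0 0 0 0.6" --pt "0 0 0.19 0 0 0 0.6"

```text
time: 17.58
ee_pos: [0.5832, -0.0819, 0.2296]
orientation: [0.002, -0.705, 0.709, -0.002]
force: [-0.0, 0.0, -1.0]
opening: 0.0685
grip_force: 0.0
```

Run:
```python
from seg import *
np.set_printoptions(precision=4,suppress=True)
s=sense();print(s["ee_pos"],yaw(s)[0],s["opening"],s["force"])
c=cam("wrist",s);W=get_image("wrist");cv2.imwrite("pics/w7.png",W)
u=proj(c,(.5818,-.0818,.055));b=[int(v) for v in(u[0]-50,u[1]-50,u[0]+50,u[1]+50)]
a=blob(W,(0,0,90),(180,75,255),b);P=np.array([onz(c,p[0],.055)[:2] for p in cv2.convexHull(a)])*1e3;print(u,cen(a),cv2.minEnclosingCircle(P.astype(np.float32)))
```

```text
[ 0.5832 -0.0819  0.2296] 179.70168811848262 0.06848437867810352 [-0.0359  0.046  -0.9796]
[324.8969 217.0641] [326.4367 219.4802] ((580.3825073242188, -79.41096496582031), 23.184677124023438)
```

The flux jar stands within about 2 mm of the midpoint. Now over to the carousel to measure it.

Call:
carry_out --pt "-0.035 0.2 0.04 0 0 0 0" --pt "-0.035 0.2 0.04 0 0 0 0" --pt "-0.035 0.2 0.04 0 0 0 0" --pt "-0.035 0.2 0.04 0 0 0 0"

```text
time: 18.12
ee_pos: [0.5458, 0.1211, 0.2655]
orientation: [-0.001, -0.706, 0.708, 0.0]
force: [-0.3, -0.8, 0.3]
opening: 0.0429
grip_force: 0.0
```

Call:
carry_out --pt "-0.035 0.21 0.03 0 0 0 0" --pt "-0.035 0.21 0.03 0 0 0 0" --pt "-0.035 0.21 0.03 0 0 0 0" --pt "-0.035 0.21 0.03 0 0 0 0" --pt "-0.035 0.21 0.03 0 0 0 0"

```text
time: 18.75
ee_pos: [0.5112, 0.3296, 0.2943]
orientation: [-0.002, -0.706, 0.708, 0.0]
force: [0.1, 0.2, -0.8]
opening: 0.0426
grip_force: 0.0
```

Run:
```python
from seg import *
s=sense();print(s["ee_pos"],yaw(s)[0],s["joint_positions"])
cv2.imwrite("pics/w8.png",get_image("wrist"));cv2.imwrite("pics/t8.png",get_image("top"))
```

```text
[0.51120038 0.32962721 0.29428297] 179.82604620192382 [ 8.29088527e-01  3.71133355e-01  4.01087266e-01 -4.64028734e-04
 -1.60384268e+00 -8.32136814e-01]
```

View pics/w8.png

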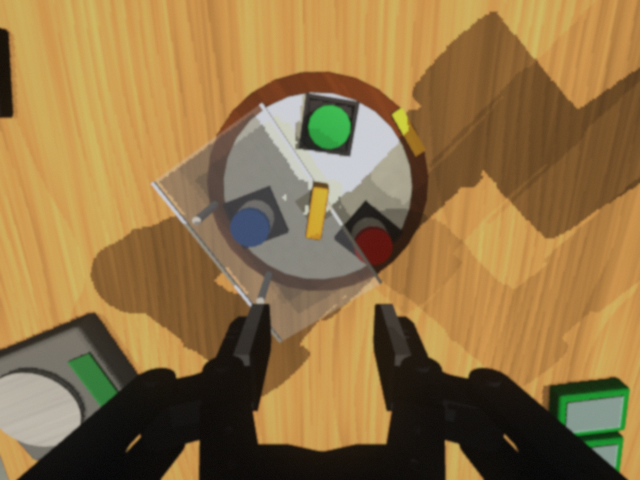

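The wrist view shows the brass bar at (317,212), the red lid at (374,245), green at (329,127), blue at (251,227) and the brass mark at (408,131). All three bays and the front edge are in view.

```bash
cat > car.py <<'E'
from seg import *
def base_fit(im,c,t,z=0.0):pass
def lidpt(im,c,lo,hi,b,z=.069):
    a=blob(im,lo,hi,b);P=np.array([onz(c,p[0],z)[:2] for p in cv2.convexHull(a)])*1e3
    return cen(a),cv2.minEnclosingCircle(P.astype(np.float32))
E
python3 - <<'E'
from car import *
np.set_printoptions(precision=4,suppress=True)
W=cv2.imread("pics/w8.png");c=cam("wrist");T=cv2.imread("pics/top0.png");ct=cam("top")
L={"red":((0,120,50),(10,255,255),(345,220,400,270),(100,250,160,310)),"green":((50,120,50),(75,255,255),(300,95,360,155),(170,230,220,270)),"blue":((100,60,40),(125,255,255),(225,200,278,255),(110,185,160,225))}
R={}
for n,(lo,hi,bw,bt) in L.items():
    u,cw=lidpt(W,c,lo,hi,bw);v,cc=lidpt(T,ct,lo,hi,bt);p,e=tri(c,u,ct,v);print(n,u,cw,cc,p,e);R[n]=(np.array(cw[0]),np.array(cc[0]),p)
for k in(0,1,2):
    A=np.mean([R[n][k] for n in R],0)[:2];print("axis",A,[(n,round(float(np.degrees(np.arctan2(*(R[n][k][:2]-A)[::-1]))),1),np.linalg.norm(R[n][k][:2]-A)) for n in R])
for n,im,ca,bb,bm in(("w",W,c,(295,170,340,245),(390,100,430,160)),("t",T,ct,(120,230,165,256),(170,280,215,312))):
    a=blob(im,(18,110,90),(34,255,255),bb,8);m=blob(im,(18,110,60),(34,255,255),bm,8)
    print(n,"bar",cen(a),*rectw(a,ca,.110),"mark",[onz(ca,cen(m),z)[:2] for z in(.0,.015,.025)],rectw(m,ca,.02))
    h=hsv(im)
a=blob(W,(18,110,90),(34,255,255),(295,170,340,245),8);b=blob(T,(18,110,90),(34,255,255),(120,230,165,256),8)
print("bar tri",tri(c,cen(a),ct,cen(b)))
E
```

```text
red [376.1025 245.9017] ((459.92596435546875, 372.7083740234375), 21.365724563598633) ((429.42437744140625, 352.35101318359375), 51.55393981933594) [ 0.4284  0.4425 -0.1366] 0.0028917947308270504
green [329.859  127.6127] ((504.0024108886719, 259.2926940917969), 19.430875778198242) ((502.1332092285156, 257.8346862792969), 19.054441452026367) [0.503  0.2596 0.0576] 0.0015429437339696244
blue [250.6978 227.895 ] ((579.7343139648438, 352.5487060546875), 19.965837478637695) ((578.26708984375, 350.205322265625), 19.055110931396484) [0.5796 0.351  0.0681] 0.0027368319269501
axis [514.5542 328.1833] [('red', 140.8, np.float64(70.47505466743753)), ('green', -98.7, np.float64(69.69397882448656)), ('blue', 20.5, np.float64(69.58533204765152))]
axis [503.2749 320.1303] [('red', 156.4, np.float64(80.57338437184879)), ('green', -91.0, np.float64(62.30611514303738)), ('blue', 21.9, np.float64(80.79810787002481))]
axis [0.5037 0.3511] [('red', 129.5, np.float64(0.11840519913576432)), ('green', -90.4, np.float64(0.09142115001271375)), ('blue', -0.0, np.float64(0.07595145068988189))]
w bar [317.7542 212.3436] [0.5149 0.3263] [48.8441 14.4639] 81.95484924316406 mark [array([0.4195, 0.2631]), array([0.4227, 0.2624]), array([0.4249, 0.262 ])] (array([0.4239, 0.2634]), array([56.9839, 21.1289]), -67.83793449401855)
t bar [139.9951 244.4903] [0.5134 0.3258] [45.0271 13.5585] 80.23918151855469 mark [array([0.4184, 0.2685]), array([0.4195, 0.2648]), array([0.4202, 0.2623])] (array([0.4196, 0.2633]), array([51.1573, 14.7977]), -56.412906646728516)
bar tri (array([0.5143, 0.3271, 0.1067]), np.float64(0.0014369794062869543))
```

Run:
```python
from car import *
np.set_printoptions(precision=4,suppress=True)
W=cv2.imread("pics/w8.png");c=cam("wrist");T=cv2.imread("pics/t8.png");ct=cam("top")
an=lambda a,b:np.degrees(np.arctan2(*(b-a)[:2][::-1]))
P=[onz(c,p,.0765) for p in((262,105),(380,282),(281,341),(153,184))];print("guard",*P)
print(an(P[1],P[0]),an(P[2],P[3]),an(P[3],P[0]),an(P[2],P[1]))
# mark: wide hue mask incl shaded part
for n,im,ca,bm in(("w",W,c,(385,100,432,162)),("t",cv2.imread("pics/top0.png"),ct,(170,280,215,312))):
    h=hsv(im);m=cv2.inRange(h,(21,130,60),(34,255,255));k=np.zeros_like(m);x0,y0,x1,y1=bm;k[y0:y1,x0:x1]=255;m&=k
    m=cv2.morphologyEx(m,cv2.MORPH_CLOSE,np.ones((5,5)));cc=max(cv2.findContours(m,0,1)[0],key=cv2.contourArea)
    print(n,cv2.boundingRect(cc),cen(cc),rectw(cc,ca,.022),cv2.minAreaRect(cc))
cv2.imwrite("pics/c8.png",cv2.resize(W[60:300,140:440],(800,600),interpolation=2)[:, :])
```

```text
guard [0.5622 0.2398 0.0765] [0.454  0.4064 0.0765] [0.5553 0.4739 0.0765] [0.6655 0.3072 0.0765]
-57.00630260751411 -56.52782515648974 -146.8654388828688 -146.32302497699524
w (391, 107, 19, 29) [401.253  120.2355] (array([0.4305, 0.2551]), array([26.2004, 14.1492]), -60.012123107910156) ((402.20001220703125, 120.9000244140625), (26.832815170288086, 14.758047103881836), 63.43495178222656)
t (179, 289, 27, 20) [192.1554 298.3041] (array([0.4217, 0.2651]), array([49.736 , 13.1264]), -57.413631439208984) ((192.1787109375, 298.2779846191406), (7.390354156494141, 28.359729766845703), 57.2647705078125)
```

View pics/c8.png

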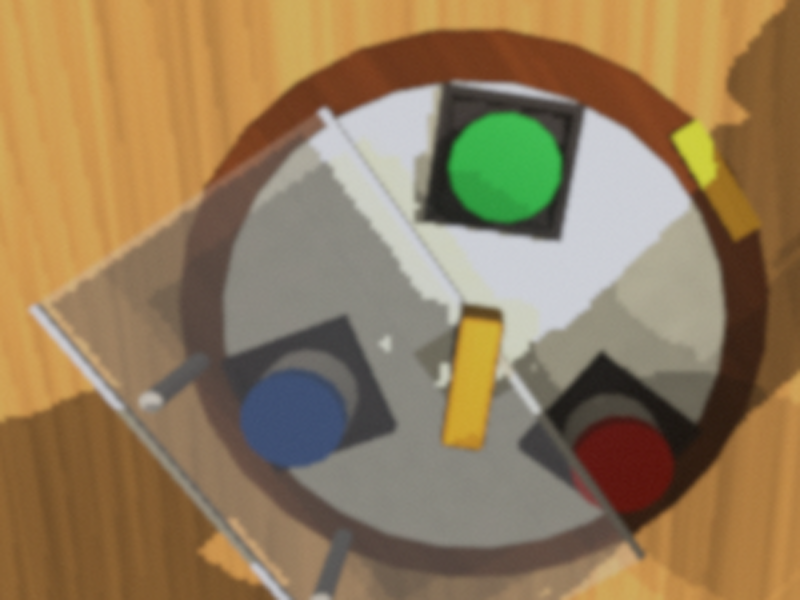

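The guard edges and the mark put the front at -146.7° (213.3°). The red bay is at 140.9°, so the turn is +72.4°. I'll grip the bar with the closing yaw at 170.9°.

Call:
carry_out --pt "0.003 -0.0025 -0.05 0 0 -8.9 0" --pt "0.003 -0.0025 -0.1 0 0 -8.9 0" --pt "0.003 -0.0025 -0.15 0 0 -8.9 0" --pt "0.003 -0.0025 -0.165 0 0 -8.9 0" --pt "0.003 -0.0025 -0.165 0 0 -8.9 0"

```text
time: 19.48
ee_pos: [0.5152, 0.3248, 0.1315]
orientation: [-0.0, -0.648, 0.762, -0.0]
force: [-0.4, 0.1, 1.1]
opening: 0.0426
grip_force: 0.0
```

Call:
carry_out --pt "0 0 -0.015 0 0 0 0" --pt "0 0 -0.03 0 0 0 0" --pt "0 0 -0.03 0 0 0 0" --pt "0 0 -0.03 0 0 0 0"

```text
time: 19.98
ee_pos: [0.5151, 0.3259, 0.1016]
orientation: [0.0, -0.648, 0.761, -0.0]
force: [0.7, -0.5, -0.7]
opening: 0.0429
grip_force: 0.0
```

Call:
carry_out --pt "0 0.001 -0.001 0 0 0 -0.3" --pt "0 0.001 -0.001 0 0 0 -1" --pt "0 0.001 -0.001 0 0 0 -1" --pt "0 0.001 -0.001 0 0 0 -1" --pt "0 0.001 -0.001 0 0 0 -1"

```text
time: 20.6
ee_pos: [0.515, 0.3269, 0.1008]
orientation: [0.0, -0.648, 0.761, -0.0]
force: [-2.5, 0.1, 3.8]
opening: 0.0127
grip_force: 60.4
```

Call:
carry_out --pt "0 0 0 0 0 4 -1" --pt "0 0 0 0 0 10 -1" --pt "0 0 0 0 0 17 -1" --pt "0 0 0 0 0 24 -1" --pt "0 0 0 0 0 30 -1"

```text
time: 21.22
ee_pos: [0.516, 0.327, 0.1007]
orientation: [-0.001, 0.824, -0.566, 0.001]
force: [3.4, 1.0, 0.8]
opening: 0.0126
grip_force: 60.1
```

Run:
```python
from h import *
s=sense();print(s["ee_pos"],yaw(s)[0],s["force"],s["moment"],s["opening"])
```

```text
[0.51602426 0.32702136 0.10074044] -158.9959773792886 [3.41449894 1.01062095 0.84097498] [ 0.22082692 -1.08609139 -0.02449144] 0.012591494191473845
```

Call:
carry_out --pt "0 0 0 0 0 7 -1" --pt "0 0 0 0 0 14 -1" --pt "0 0 0 0 0 21 -1" --pt "0 0 0 0 0 28 -1" --pt "0 0 0 0 0 34 -1"

```text
time: 21.85
ee_pos: [0.517, 0.3278, 0.1008]
orientation: [-0.002, 0.954, -0.301, 0.002]
force: [7.1, 3.0, -2.3]
opening: 0.0126
grip_force: 59.8
```

Call:
carry_out --pt "0 0 0 0 0 4 -1" --pt "0 0 0 0 0 7 -1" --pt "0 0 0 0 0 8.3 -1" --pt "0 0 0 0 0 8.3 -1" --pt "0 0 0 0 0 8.3 -1"

```text
time: 22.48
ee_pos: [0.5172, 0.328, 0.1008]
orientation: [-0.002, 0.973, -0.232, 0.002]
force: [8.1, 3.4, -2.6]
opening: 0.0126
grip_force: 59.7
```

Call:
carry_out --pt "0 0 0 0 0 0 -0.5" --pt "0 0 0 0 0 0 0" --pt "0 0 0 0 0 0 0"

```text
time: 22.85
ee_pos: [0.5145, 0.3265, 0.1001]
orientation: [0.0, 0.973, -0.233, -0.0]
force: [-0.7, -0.2, 0.5]
opening: 0.0428
grip_force: 0.0
```

Call:
carry_out --pt "0 0 0.04 0 0 0 0" --pt "0 0 0.1 0 0 0 0.3" --pt "0 0 0.16 0 0 0 0.3" --pt "0 0 0.16 0 0 0 0.3"

```text
time: 23.35
ee_pos: [0.5167, 0.3277, 0.2667]
orientation: [-0.004, 0.973, -0.233, 0.004]
force: [-0.1, 0.1, 0.7]
opening: 0.0558
grip_force: 0.0
```

Call:
carry_out --pt "-0.05 -0.03 0.02 0 0 0 0.3" --pt "-0.06 -0.04 0.02 0 0 0 0.3" --pt "-0.06 -0.04 0.02 0 0 0 0.3"

```text
time: 23.72
ee_pos: [0.4542, 0.2863, 0.2807]
orientation: [-0.0, 0.973, -0.233, 0.0]
force: [0.8, -0.6, -0.2]
opening: 0.0553
grip_force: 0.0
```

Run:
```python
from seg import *
s=sense();print(s["ee_pos"],yaw(s)[0],s["opening"])
cv2.imwrite("pics/w9.png",get_image("wrist"));cv2.imwrite("pics/t9.png",get_image("top"))
```

```text
[0.45423689 0.28626723 0.28068649] -116.88973093912901 0.05533356262357559
```

View pics/w9.png

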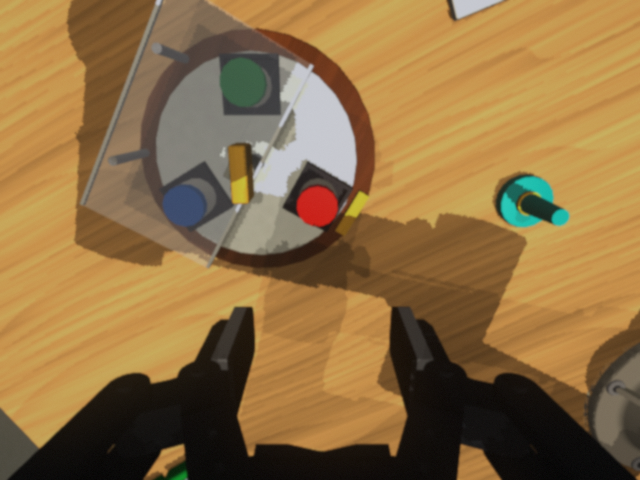

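The red bay now stands at the brass mark: red lid (317,206), mark (352,213), green (243,83), blue (185,204). I'll check the angle by measurement.

Run:
```python
from car import *
np.set_printoptions(precision=4,suppress=True)
W=cv2.imread("pics/w9.png");c=cam("wrist")
R={}
for n,lo,hi,b in(("red",(0,120,50),(10,255,255),(285,170,350,235)),("green",(50,60,30),(85,255,255),(215,50,275,115)),("blue",(100,60,40),(125,255,255),(155,170,210,235))):
    u,q=lidpt(W,c,lo,hi,b);R[n]=np.array(q[0]);print(n,u,q)
A=np.array([514.5,327.2]);M=np.mean(list(R.values()),0)
for n in R:print(n,[np.degrees(np.arctan2(*(R[n]-a)[::-1])) for a in(A,M)])
print("axis lids",M)
an=lambda a,b:np.degrees(np.arctan2(*(b-a)[:2][::-1]))
P=[onz(c,p,.0765) for p in((312,67),(209,265),(83,205))];print("guard",*P,an(P[1],P[0]),an(P[2],P[1]))
m=cv2.inRange(hsv(W),(19,130,60),(34,255,255));m[:, :330]=0;m[:,375:]=0;m[:185]=0;m[240:]=0
m=cv2.morphologyEx(m,cv2.MORPH_CLOSE,np.ones((7,7)));cc=max(cv2.findContours(m,0,1)[0],key=cv2.contourArea);r=rectw(cc,c,.022);print("mark",r,cv2.boundingRect(cc),an(M/1e3,r[0]))
# bay cup edges (dark square at rim z=.034)
k=blob(W,(0,0,0),(180,255,60),(275,155,365,240));print("cup",rectw(k,c,.034))
# bar
a=blob(W,(16,110,60),(34,255,255),(220,140,256,210),8);print("bar",rectw(a,c,.11))
T=cv2.imread("pics/t9.png");ct=cam("top");t=blob(T,(0,140,60),(8,255,255),(130,250,220,310))
if t is not None:
    v=cen(t);P=np.array([onz(ct,p[0],.069)[:2] for p in cv2.convexHull(t)])*1e3
    print("red top",v,cv2.minEnclosingCircle(P.astype(np.float32)),tri(c,cen(blob(W,(0,120,50),(10,255,255),(285,170,350,235))),ct,v))
```

```text
red [318.0786 206.6812] ((455.1376037597656, 289.7614440917969), 20.93292808532715)
green [243.4053  82.8251] ((576.8575439453125, 297.3208312988281), 18.80315399169922)
blue [185.1306 205.8068] ((511.4591064453125, 397.3299255371094), 19.967819213867188)
red [np.float64(-147.7612726604152), np.float64(-147.11186801886197)]
green [np.float64(-25.60182305921001), np.float64(-26.292627820778456)]
blue [np.float64(92.48283873738995), np.float64(92.50382996922056)]
axis lids [514.4848 328.1374]
guard [0.5614 0.2415 0.0765] [0.4543 0.4056 0.0765] [0.5538 0.4747 0.0765] -56.88241093748969 -145.26786615301182
mark (array([0.4267, 0.2649]), array([54.4031, 17.5548]), -65.36151695251465) (338, 191, 37, 43) -144.2415713277161
cup (array([0.4698, 0.299 ]), array([51.8539, 19.9307]), -61.305076599121094)
bar (array([0.5145, 0.3269]), array([46.1737, 17.3332]), -27.95178985595703)
red top [171.8964 280.5801] ((454.2137145996094, 287.74560546875), 19.804365158081055) (array([0.4541, 0.291 , 0.0572]), np.float64(0.000716595112335193))
```

The red bay is at -147.0° against a front of -146.7°, so it is square. The red jar is at (0.455, 0.289). I'll grip it across the radius, with closing yaw 123.2° and the tips above the cup rim.

Call:
carry_out --pt "0 0.001 0 0 0 -10 0.3" --pt "0 0.001 0 0 0 -20 0.3" --pt "0 0.001 0 0 0 -30 0.3" --pt "0 0.001 0 0 0 -40 0.3"

```text
time: 24.32
ee_pos: [0.4553, 0.2881, 0.2791]
orientation: [0.001, 0.833, -0.554, -0.0]
force: [0.6, 0.2, -0.4]
opening: 0.0555
grip_force: 0.0
```

Call:
carry_out --pt "0 0.001 0 0 0 -10 0.3" --pt "0 0.001 0 0 0 -20 0.3" --pt "0 0.001 0 0 0 -30 0.3" --pt "0 0.001 0 0 0 -40 0.3"

```text
time: 24.82
ee_pos: [0.4553, 0.2891, 0.2791]
orientation: [-0.001, -0.593, 0.805, -0.0]
force: [0.0, -0.4, 0.7]
opening: 0.056
grip_force: 0.0
```

Call:
carry_out --pt "0 0.001 -0.03 0 0 -10 0.35" --pt "0 0.001 -0.06 0 0 -20 0.35" --pt "0 0.001 -0.1 0 0 -30 0.35" --pt "0 0.001 -0.13 0 0 -40 0.35" --pt "0 0.001 -0.13 0 0 -40 0.35"

```text
time: 25.45
ee_pos: [0.4539, 0.2887, 0.1472]
orientation: [-0.003, -0.285, 0.958, -0.002]
force: [0.5, -0.5, 0.2]
opening: 0.0578
grip_force: 0.0
```

Run:
```python
from car import *
s=sense();print(s["ee_pos"],yaw(s)[0],s["opening"],s["joint_positions"])
c=cam("wrist",s);W=get_image("wrist");u=proj(c,(.455,.289,.069));print(u)
b=[max(int(v),0) for v in(u[0]-70,u[1]-70,u[0]+70,u[1]+70)];print(lidpt(W,c,(0,120,50),(10,255,255),b))
```

```text
[0.45391361 0.28873171 0.14718711] 123.15951527817745 0.05781746478522233 [ 8.57255584e-01  2.84249616e-01 -9.83712053e-02 -6.06714920e-04
 -1.19506264e+00 -1.84908919e+00]
[321.42871218 263.06896314]
(array([322.94620603, 264.45801125]), ((455.80938720703125, 290.5353698730469), 20.25518035888672))
```

Call:
carry_out --pt "0.001 0.0007 -0.03 0 0 0 0.35" --pt "0.001 0.0007 -0.06 0 0 0 0.35" --pt "0.001 0.0007 -0.085 0 0 0 0.35" --pt "0.001 0.0007 -0.096 0 0 0 0.35" --pt "0.001 0.0007 -0.096 0 0 0 0.35"

```text
time: 26.12
ee_pos: [0.4564, 0.2908, 0.0548]
orientation: [0.0, -0.286, 0.958, -0.0]
force: [0.6, 0.4, 0.7]
opening: 0.0574
grip_force: 0.0
```

Call:
carry_out --pt "0 0 0 0 0 0 0.1" --pt "0 0 0 0 0 0 -0.3" --pt "0 0 0 0 0 0 -0.3" --pt "0 0 0 0 0 0 -0.3"

```text
time: 26.62
ee_pos: [0.4568, 0.2911, 0.056]
orientation: [0.001, -0.285, 0.958, 0.0]
force: [-0.9, -0.3, 6.0]
opening: 0.0363
grip_force: 59.8
```

Call:
carry_out --pt "0 0 0.01 0 0 0 -0.3" --pt "0 0 0.025 0 0 0 -0.3" --pt "0 0 0.05 0 0 0 -0.3" --pt "0 0 0.08 0 0 0 -0.3" --pt "0 0 0.1 0 0 0 -0.3"

```text
time: 27.25
ee_pos: [0.4562, 0.2907, 0.1569]
orientation: [0.001, -0.285, 0.959, 0.001]
force: [0.9, -0.4, -1.4]
opening: 0.0362
grip_force: 59.9
```

Run:
```python
from seg import *
s=sense();print(s["ee_pos"],s["opening"],s["grip_force"],s["joint_positions"])
T=get_image("top");ct=cam("top");S=get_image("scene");cs=cam("scene")
t=blob(T,(0,140,60),(8,255,255),(100,230,260,340));print(None if t is None else cen(t))
q=blob(S,(0,140,60),(8,255,255),(350,150,560,310));print(None if q is None else (cen(q),cv2.boundingRect(q),proj(cs,(.457,.291,.165))))
```

```text
[0.45623071 0.29070996 0.15685757] 0.036223789684321356 59.93467837572098 [ 8.56991941e-01  2.77020961e-01 -8.28560919e-02  3.72195265e-04
 -1.20838575e+00 -1.85004404e+00]
[156.52136752 290.61538462]
(array([456.44818653, 207.791019  ]), (444, 199, 26, 19), array([453.91701473, 208.71289276]))
```

The jar is held and clear of the cup, at z +0.10. Carrying it to the tray.

Call:
carry_out --pt "0 -0.02 0.015 0 0 2 -0.3" --pt "0.01 -0.05 0.02 0 0 5 -0.3" --pt "0.02 -0.09 0.02 0 0 9 -0.3" --pt "0.03 -0.13 0.02 0 0 12 -0.3" --pt "0.04 -0.17 0.02 0 0 15 -0.3"

```text
time: 27.98
ee_pos: [0.4956, 0.1191, 0.174]
orientation: [-0.0, -0.408, 0.913, 0.0]
force: [-0.0, 1.7, 0.0]
opening: 0.0365
grip_force: 60.0
```

Call:
carry_out --pt "0.01 -0.04 0 0 0 3 -0.3" --pt "0.02 -0.08 0 0 0 6 -0.3" --pt "0.03 -0.12 0 0 0 9 -0.3" --pt "0.04 -0.16 0 0 0 12 -0.3" --pt "0.05 -0.2 0 0 0 15 -0.3"

```text
time: 28.6
ee_pos: [0.5456, -0.0809, 0.1739]
orientation: [-0.0, -0.524, 0.852, 0.0]
force: [0.5, 0.9, -0.1]
opening: 0.0362
grip_force: 60.0
```

Call:
carry_out --pt "0.008 -0.04 0 0 0 4 -0.3" --pt "0.015 -0.08 0 0 0 8 -0.3" --pt "0.021 -0.11 0 0 0 11.6 -0.3" --pt "0.023 -0.1212 0 0 0 11.6 -0.3" --pt "0.023 -0.1212 0 0 0 11.6 -0.3"

```text
time: 29.22
ee_pos: [0.5685, -0.2009, 0.1738]
orientation: [-0.0, -0.606, 0.796, 0.0]
force: [0.7, 0.1, 0.1]
opening: 0.0362
grip_force: 60.0
```

Call:
carry_out --pt "0 0 -0.03 0 0 0 -0.3" --pt "0 0 -0.07 0 0 0 -0.3" --pt "0 0 -0.1 0 0 0 -0.3" --pt "0 0 -0.11 0 0 0 -0.3" --pt "0 0 -0.11 0 0 0 -0.3"

```text
time: 29.85
ee_pos: [0.5689, -0.2002, 0.0646]
orientation: [-0.0, -0.607, 0.795, 0.0]
force: [-0.4, -0.9, -0.1]
opening: 0.0365
grip_force: 60.0
```

Run:
```python
from seg import *
s=sense();print(s["ee_pos"],yaw(s)[0],s["opening"],s["force"])
c=cam("wrist",s);W=get_image("wrist");cv2.imwrite("pics/w10.png",W);S=get_image("scene");cs=cam("scene");u=proj(cs,(.569,-.2,.04)).astype(int)
A=cv2.resize(S[u[1]-56:u[1]+56,u[0]-75:u[0]+75],(400,300),interpolation=2)
cv2.imwrite("pics/m10.png",np.hstack([A,cv2.resize(W,(400,300))]))
```

```text
[ 0.56890397 -0.20017053  0.064554  ] 164.7420376895153 0.03650935142300658 [-0.43322793 -0.86568243 -0.05012982]
```

View pics/m10.png

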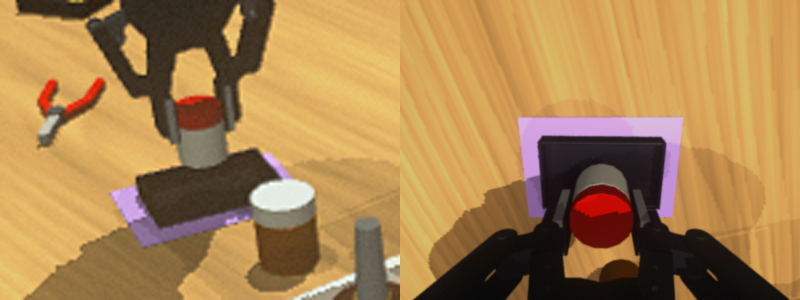

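The red jar hangs upright and centred over the tray, fingers along the tray's long side. The wrist half shows the lid at (602,220) and the tray spanning 538–665. Lowering and releasing.

Call:
carry_out --pt "0 0 -0.012 0 0 0 -0.3" --pt "0 0 -0.022 0 0 0 -0.3" --pt "0 0 -0.027 0 0 0 -0.3" --pt "0 0 -0.029 0 0 0 -0.3" --pt "0 0 -0.029 0 0 0 -0.3"

```text
time: 30.58
ee_pos: [0.5688, -0.2009, 0.0352]
orientation: [-0.0, -0.607, 0.795, 0.0]
force: [-0.6, 0.4, -0.6]
opening: 0.0363
grip_force: 60.0
```

Call:
carry_out --pt "0 0 0 0 0 0 -0.1" --pt "0 0 0 0 0 0 0.1" --pt "0 0 0 0 0 0 0.15" --pt "0 0 0 0 0 0 0.15"

```text
time: 31.08
ee_pos: [0.5689, -0.2008, 0.0354]
orientation: [0.0, -0.607, 0.795, -0.0]
force: [0.5, 0.2, -0.4]
opening: 0.0494
grip_force: 0.0
```

Call:
carry_out --pt "0 0 0.02 0 0 0 0.15" --pt "0 0 0.06 0 0 0 0.15" --pt "0 0 0.12 0 0 0 0.15" --pt "0 0 0.17 0 0 0 0.15" --pt "0 0 0.17 0 0 0 0.15"

```text
time: 31.7
ee_pos: [0.571, -0.2015, 0.2107]
orientation: [0.003, -0.607, 0.795, -0.004]
force: [-0.6, -0.3, -0.1]
opening: 0.0494
grip_force: 0.0
```

Call:
carry_out --pt "-0.1 0 0.05 0 0 0 0.15" --pt "-0.15 0 0.05 0 0 0 0.15" --pt "-0.15 0 0.05 0 0 0 0.15" --pt "-0.15 0 0.05 0 0 0 0.15" --pt "-0.15 0 0.05 0 0 0 0.15"

```text
time: 32.33
ee_pos: [0.4189, -0.2007, 0.2548]
orientation: [-0.0, -0.607, 0.795, 0.0]
force: [0.9, -0.1, 0.1]
opening: 0.0491
grip_force: 0.0
```

Run:
```python
from car import *
np.set_printoptions(precision=4,suppress=True)
s=sense();print(s["ee_pos"],yaw(s)[0],s["force"])
c=cam("wrist",s);W=get_image("wrist");T=get_image("top");S=get_image("scene");ct=cam("top");cs=cam("scene")
for n,im in(("w",W),("t",T),("s",S)):cv2.imwrite(f"pics/{n}11.png",im)
u=proj(c,(.569,-.2,.048));v=proj(ct,(.569,-.2,.048));w=proj(cs,(.569,-.2,.048));R=lambda u,r:[int(max(k,0)) for k in(u[0]-r,u[1]-r,u[0]+r,u[1]+r)]
print(u,v)
P=[]
for im,ca,b in((W,c,R(u,60)),(T,ct,R(v,25)),(S,cs,R(w,30))):
    a=blob(im,(0,120,50),(10,255,255),b,10);
    if a is None:print("none");continue
    Q=np.array([onz(ca,p[0],.048)[:2] for p in cv2.convexHull(a)])*1e3;P.append((ca,cen(a)));print(cen(a),cv2.minEnclosingCircle(Q.astype(np.float32)))
if len(P)>1:print(tri(*P[0],*P[1]),tri(*P[0],*P[-1]))
b=R(proj(c,(.569,-.2,.01)),115)
m=blob(W,(125,25,60),(165,120,255),b);k=blob(W,(0,0,0),(180,255,62),b)
for q,x,z in(("card",m,.001),("tray",k,.019)):
    if x is not None:print(q,*rectw(x,c,z))
f=blob(T,(0,0,90),(180,90,255),R(proj(ct,(.581,-.081,.055)),22),20)
if f is not None:
    Q=np.array([onz(ct,p[0],.055)[:2] for p in cv2.convexHull(f)])*1e3;print("flux top",cv2.minEnclosingCircle(Q.astype(np.float32)))
```

```text
[ 0.4189 -0.2007  0.2548] 164.69633201744884 [ 0.8544 -0.1158  0.066 ]
[166.9284 249.4549] [456.0206 213.0471]
[168.6872 246.9335] ((566.8577270507812, -200.8702392578125), 21.83985137939453)
[457.8705 214.341 ] ((566.2545776367188, -203.2980499267578), 20.46354103088379)
[207.6364 200.7347] ((578.2120971679688, -185.38858032226562), 28.372364044189453)
(array([ 0.5662, -0.2025,  0.0494]), np.float64(0.0009433406262321453)) (array([ 0.5692, -0.1993,  0.0401]), np.float64(0.0027796766779192533))
card [ 0.5698 -0.1972] [135.2045  95.0994] -15.307632446289062
tray [ 0.5647 -0.2002] [102.2033  62.3879] -15.486122131347656
flux top ((579.3137817382812, -82.21587371826172), 22.843021392822266)
```

```bash
python3 -c "
from workcell import close_job
print(close_job())"
```

```text
the job is handed in; nothing more can be done
None
```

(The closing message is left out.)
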